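# Set the slicing guide to the long marker

## Robot

A 6-joint arm with a two-finger parallel gripper is mounted at the origin on a cart in front of the work surface, level with it; the furniture and walls round the work are solid. World frame = base frame: x ahead of the robot, y to its left, z up, the work surface at z = 0. Lengths are in m, angles in rad, forces in N, time in s.
With the tool pointing down it reaches from about 0.35 to 0.95 m from the base axis. Payload 17.4 kg.
Tool frame: the origin (TCP) lies between the finger pads; the fingertips stand 17 mm ahead of it and the grasp point (between the pads) lies 2 mm behind it; y points along the fingers, x is the direction in which the jaws open and shut, and the axes are right-handed (so a half turn about y gives the same grasp; the last joint's range is limited). The gripper opens to 93 mm and grips with 3 to 60 N. Pads are 15 mm wide; open, the fingers measure 128 mm over their backs; the gripper's body (75 mm by 188 mm) begins 65 mm behind the grasp point.
Start: joints at [1.128, 0.116, 1.442, -0, 1.584, -0.038], TCP at [0.266, 0.62, 0.236] pointing down, gripper open.
Joint ranges: [-2.83, 2.83], [-0.83, 2.19], [0.07, 2.5], [-1.14, 4.28], [0.01, 3], [-2.97, 2.97]. Speed limits (rad/s): [1.89, 1.89, 2.22, 3.14, 3.14, 3.14].

## Interface

Orientations are given as a rotation vector (axis times angle).
In Python, from plant import env gives the robot as it stands.
- The arm moves only by the tool play_rows, never from a script. Its arguments are lists of equal length, an entry for each row: "grip": the opening in per cent of the stroke, from 0 (shut) to 100 (fully open); "linear": the shift along the tool's x, y, z in mm, a list of three; "turn": the turn about the tool's y in degrees. A call has 1 to 8 rows; each row shifts and turns the commanded pose from where the row before left it, along the tool's axes as they then stand; what a row does not reach is not made up. A row lasts 1/8 s, in which the tool goes at most 62.5 mm and 10.7 degrees, less where a joint would pass 70% of its speed; a pose out of reach is approached as far as the arm can. A call is refused whole if a number of a shift passes 62.5 or a number of a turn 10.7, either way. A call with a gripper value outside its range is refused whole. The fingers move at their own pace and stop on an object; the grip force is fixed at half the most. Time passes only in rows, so rows that do not move let the fingers close. It gives the time, the measured TCP pose, the force and the opening at its end, in the units of the state.
- env.read_state(): the state, without advancing time (a new reading comes with each control period).
- env.snapshot(name): name is "scene" or "top" or "wrist"; returns a dict with "frame" (400x640x3 uint8, blue, green, red), "camera_matrix" (3x3 intrinsics, pixels), "R" (3x3) and "t" (3): a world point X has camera coordinates R X + t. Camera axes: x right, y down, z forward; pixel columns grow to the right and rows downward; lengths in m; the calibration is good to about 2 mm. A picture is of the moment at which its call begins. There is no depth.
- env.close_job(): hands the job in, once; it reports no verdict.
Trained networks look in the newest picture that a camera, given by its name, has taken for a name from the list of things; names that differ only in an ending like _2 or _b are one class to them, and where a whole thing is asked for, a point or a joint stands for the part that bears it (a point fixed in the world has none). Each returns a list of dicts, best first, with "score" (0 to 1); they miss things now and then, are a little off and sometimes report something else, mostly with a low value. They report only what shows in the picture. A call takes as long as a camera call.
- env.find_in(query, camera): "location" ([row, column] in pixels, amid what is visible of it).
- env.outline_of(query, camera): "pixels" (400x640 bool, what is visible of it) and "location" ([row, column] in pixels, amid what is visible of it).
The state is a dict: "t": time; "joint_pos": joint angles; "joint_vel": joint speeds; "effort": joint torques, N m; "ee_pos": TCP position; "tool_rot": TCP orientation; "contact_force": force on the tool from outside, world axes, zero at the start; "torque": the same for the moment, N m; "finger_gap": opening from 0.0 (shut) to 1.0 (fully open).
Only numpy, scipy, OpenCV 4.12 (cv2) and the standard library are available. Lean on these libraries where they do the work, as an engineer would, in place of code of your own. Each camera call takes 0.05 s, during which the arm holds its last target. There are 200 camera calls.

## Task

Set the slice thickness on the slicing guide: turn its wing knob a little at a time until the stop's pointer lines up with the middle of the long marker bar, not the short one, then let go. Move the stop only by the knob, and leave the pepper, the mug and the tin where they are.

Things in the scene. Friction and masses are not known exactly. Their poses are not given: they have to be found in the camera images.
- guide: Slicing guide, fixed: wooden board 275 (x) x 300 (y) mm, top at z = 20 mm. Origin on the worktop; board from x = -145 to 130, y = -150 to 150 mm. x points away from the robot (yawed up to 0.25 rad), y left. Near side: grey gear housing 56 x 84 mm, centre x = -104, y = 0, top z = 42 mm, under the wing knob. At y = 109 to 131 mm four knife posts (x = -35 and 50 mm) up to z = 72 mm.
- knob (a joint): Angle of the wing knob, rad, about the vertical, positive counter-clockwise from above, -2.5 to 2.5. At 0 the wing lies along the guide's y. Geared to the stop: +1 rad moves stop and pointer +20 mm along the guide's y (both 0 together). Light friction (0.06 N m); stays where left. Push a wing end with closed fingertips or grip across its 14 mm.
- knob_top (a point): Centre of the wing knob's top, on its vertical axis (guide frame x = -95, y = 0, z = 76 mm). Turns with the knob; its y axis runs along the wing. The black wing is a bar 90 mm long, 14 mm thick, its upper edge level with this point, its lower edge 26 mm below. A hub of radius 11 mm runs through its middle, one of radius 18 mm lies under it.
- stop: The sliding stop: upright aluminium plate 55 (x) x 6 (y) mm, up to z = 67 mm, on a foot 120 x 26 mm, with a steel rack 190 mm long beside the gear housing and a pointer on its far side. Slides along the guide's y, -50 to +50 mm; origin at the guide's origin when the knob is at 0. Not to be pushed directly.
- pointer_tip (a point): Tip of the stop's black pointer, above the white scale strip, in stop coordinates at x = 76, y = 0, z = 24 mm. It points to the guide's +x, away from the robot.
- long_marker: Long marker: dark steel bar 45 (x) x 14 (y) x 6 mm, fixed on the board just beyond the white scale strip, parallel to the guide's x. Origin: underside, middle of the end that faces the pointer (guide x = 81 mm). It stands 25 to 40 mm left or right of the guide's centre line, the short marker on the other side.
- short_marker: The short marker: like the long one but only 16 mm long, same width, height and origin. Not the one wanted.
- green_pepper: Bystander: green bell pepper, 68 x 67 x 74 mm, loose; origin under its centre.
- mug_1: Bystander: white mug with spots, 82 x 114 x 91 mm, loose; origin under its centre.
- tin: Bystander: round tin, diameter 75 mm, 58 mm high, loose; origin under its centre.

How it is judged:
At the end, for the whole second after the job is handed in: The pointer tip is within 6 mm of the long marker's middle, measured along the guide's y (so it points at the 14 mm wide bar), and the knob is at rest (y of pointer_tip in the frame of long_marker between -0.006 and 0.006 m and velocity of joint knob between -0.05 and 0.05 rad/s); the robot touches nothing.
It fails at once if the robot pushes the stop itself (contact force between any of the fingers, the arm and stop above 2 N).
It fails at once if the pepper is moved more than 30 mm (distance of green_pepper from where it was at the start of the episode above 0.03 m).
It fails at once if the mug is moved more than 30 mm (distance of mug_1 from where it was at the start of the episode above 0.03 m).
It fails at once if the tin is moved more than 30 mm (distance of tin from where it was at the start of the episode above 0.03 m).
It also fails if it takes over 48 s, if anything falls off the work surface, if the arm or the gripper's body presses on something with over 40 N, if the wrist force passes 120 N, or if a joint passes its speed limit or range.

## Working session

There is one attempt and no reset: what is moved stays moved. The work goes in short steps, Python scripts to look and compute and a tool call to move; the robot and the scene stay as the last step left them, time stands still between calls to the robot, and variables do not carry over. Pictures are saved under pics/ and viewed, about 8 in all and at most 12, crops included, and the job is handed in when it is done.

Besides the shell and the picture viewer there is one more tool, called after "Request:" in YAML: its name, and indented under it one key for each argument. play_rows: Moves the arm, as the interface text tells. Its arguments: {"type":"object","properties":{"grip":{"type":"array","items":{"type":"number"}},"linear":{"type":"array","items":{"type":"array","items":{"type":"number"}}},"turn":{"type":"array","items":{"type":"number"}}},"required":["grip","linear","turn"]}

```bash
mkdir -p pics
cat > h.py <<'E'
import numpy as np, cv2
from plant import env
def ray(s,px,z):
    r,c=px; K,R,t=[np.array(s[k]) for k in("camera_matrix","R","t")]
    d=R.T@np.linalg.inv(K)@np.array([c,r,1.]); o=-R.T@t
    return o+d*(z-o[2])/d[2]
def proj(s,X):
    K,R,t=[np.array(s[k]) for k in("camera_matrix","R","t")]
    p=K@(R@np.array(X)+t); return p[1]/p[2],p[0]/p[2]
E
python3 - <<'E'
from h import *
for n in("top","scene"):
    s=env.snapshot(n); cv2.imwrite(f"pics/{n}1.png",s["frame"])
    for q,z in(("knob_top",.076),("pointer_tip",.024),("long_marker",.006),("short_marker",.006),("guide",.02),("stop",.067),("green_pepper",.07),("mug_1",.09),("tin",.058)):
        for d in env.find_in(q,n)[:2]: print(n,q,round(d["score"],2),np.round(d["location"],1),ray(s,d["location"],z).round(4))
print(env.read_state())
E
```

```text
top knob_top 0.87 [235.8 201.9] [ 0.4663 -0.0046  0.076 ]
top pointer_tip 0.83 [218.1 216. ] [ 0.5451 -0.0286  0.024 ]
top long_marker 0.4 [176.9 213.7] [ 0.692  -0.0159  0.006 ]
top guide 0.82 [216.4 213.2] [ 0.5534 -0.0202  0.02  ]
top stop 0.97 [219.3 217.6] [ 0.5157 -0.0411  0.067 ]
top green_pepper 0.6 [257.  391.4] [ 0.3679 -0.4683  0.07  ]
top mug_1 0.78 [210.5 436.6] [ 0.4772 -0.5999  0.09  ]
scene knob_top 0.85 [282.7 210. ] [ 0.4771 -0.001   0.076 ]
scene pointer_tip 0.76 [264.6 207.9] [ 0.5474 -0.0264  0.024 ]
scene long_marker 0.63 [228.5 179.4] [ 0.6884 -0.0286  0.006 ]
scene short_marker 0.56 [225.1 209.3] [ 0.6511 -0.0877  0.006 ]
scene guide 0.73 [273.7 198.7] [ 0.5434 -0.001   0.02  ]
scene stop 0.57 [266.  207.3] [ 0.5179 -0.0172  0.067 ]
scene green_pepper 0.71 [205.  394.8] [ 0.3746 -0.427   0.07  ]
scene mug_1 0.88 [151.9 402.3] [ 0.4692 -0.5638  0.09  ]
scene tin 0.95 [173.7 339.6] [ 0.5383 -0.4095  0.058 ]
{'t': 1.0, 'joint_pos': array([ 1.12822825e+00,  1.15980857e-01,  1.44160975e+00, -1.36927928e-05,
        1.58400279e+00, -3.77714432e-02]), 'joint_vel': array([-0.00100007, -0.00068822,  0.00054636, -0.00030037,  0.0011842 ,
       -0.00115765]), 'effort': array([ 2.01615832e-03, -7.20982146e+01, -6.22797704e+01,  7.80471205e-02,
        1.81018881e-02,  3.50790970e-05]), 'ee_pos': array([0.26583026, 0.62045005, 0.23565299]), 'tool_rot': array([-1.3739496 , -0.90606945,  0.90605882]), 'contact_force': array([ 0.56984368,  0.12914056, -0.42809806]), 'torque': array([-0.01777481, -0.01311096, -0.02920525]), 'finger_gap': 1.0004154292752208}
```

View pics/top1.png

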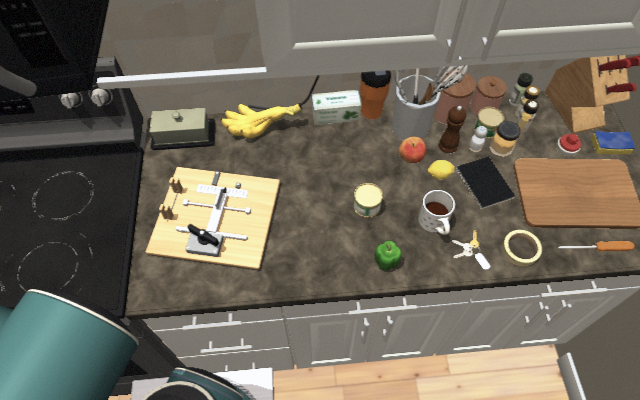

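View pics/scene1.png

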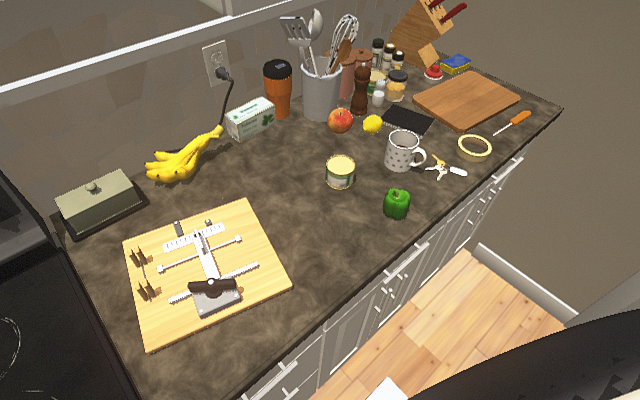

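The top view shows the guide around (215,215), with the knob at (236,203) and the pointer running up to about (190,222). The markers sit above the scale at about (178,215) and (184,238). I'll zoom in on both views and fit the guide frame.

Run:
```python
from h import *
a=cv2.imread("pics/top1.png")[160:275,140:290]; b=cv2.imread("pics/scene1.png")[190:350,110:300]
a=cv2.resize(a,(600,460),interpolation=cv2.INTER_CUBIC)
cv2.imwrite("pics/ct.png",a)
cv2.imwrite("pics/cs.png",cv2.resize(b,(712,600),interpolation=cv2.INTER_CUBIC))
```

```text
(no output)
```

View pics/ct.png

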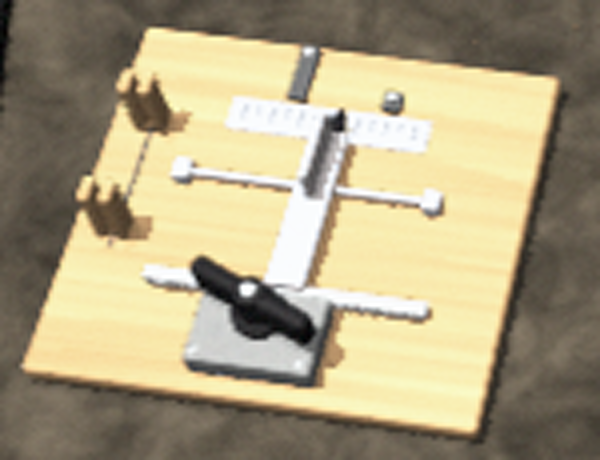

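View pics/cs.png

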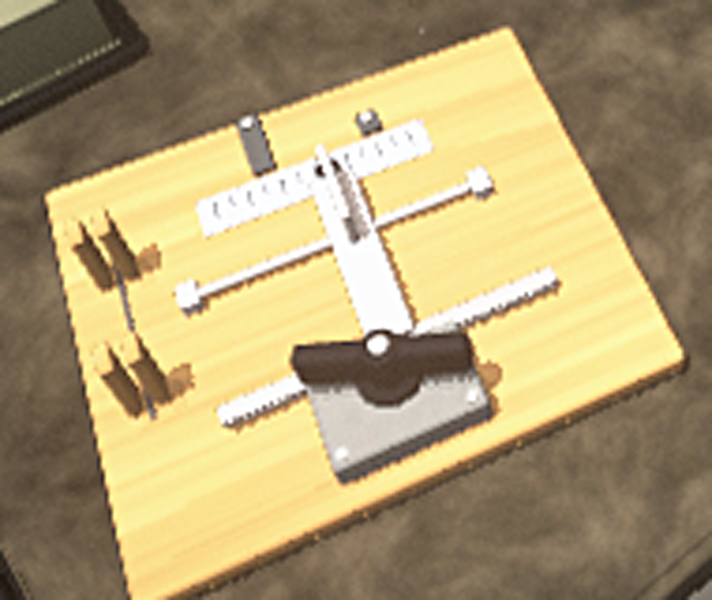

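The long bar is on the left, with its near end at crop (299,98). The short one is on the right at (393,103), and the pointer tip is near (337,110). Next I fit the guide pose from the board corners in both views.

```bash
cat > fit.py <<'E'
from h import *
from scipy.optimize import least_squares
s={n:env.snapshot(n) for n in("top","scene")}
T=lambda u,v:(160+(v+.5)/4-.5,140+(u+.5)/4-.5); k=712/190.; S=lambda u,v:(190+(v+.5)/3.75-.5,110+(u+.5)/k-.5)
C=[(.13,.15),(.13,-.15),(-.145,-.15),(-.145,.15)]
O=[("top",C[0],T(148,28)),("top",C[1],T(558,80)),("top",C[2],T(478,432)),("top",C[3],T(22,368)),("scene",C[0],S(45,192)),("scene",C[1],S(510,28)),("scene",C[2],S(687,357))]
def W(g,p,z):
    c,q=np.cos(g[2]),np.sin(g[2]); return [g[0]+c*p[0]-q*p[1],g[1]+q*p[0]+c*p[1],z]
f=lambda g:np.concatenate([np.subtract(proj(s[n],W(g,p,.02)),o) for n,p,o in O])
r=least_squares(f,[.56,0,0]);g=r.x
if __name__=="__main__":
    print(g,np.round(f(g),1))
    def G(n,px,z):
        X=ray(s[n],px,z);d=X[:2]-g[:2];c,q=np.cos(g[2]),np.sin(g[2]);return np.round([c*d[0]+q*d[1],-q*d[0]+c*d[1]],4)
    print("knobtop w",W(g,(-.095,0),.076))
    print("knob hub",G("top",T(247,289),.076),G("scene",S(378,343),.076))
    print("wing ends top",G("top",T(200,263),.076),G("top",T(308,325),.076)); print("scene",G("scene",S(297,350),.076),G("scene",S(470,338),.076))
    print("tip",G("top",T(339,108),.024),G("scene",S(322,160),.024))
    print("long near",G("top",T(298,98),.023),G("scene",S(262,170),.023))
    print("short",G("top",T(391,107),.023),G("scene",S(371,131),.023))
E
python3 fit.py
```

```text
[ 0.568294   -0.02607817 -0.23879466] [-0.7 -0.6 -0.9  0.4  0.2 -0.7  0.5 -1.   0.1 -0.2 -1.1  0.7 -0.1  0.9]
knobtop w [np.float64(0.47598973800599104), np.float64(-0.0036076602987808286), 0.076]
knob hub [-0.0936  0.001 ] [-0.0918  0.0009]
wing ends top [-0.0798  0.0355] [-0.1126 -0.0433]
scene [-0.0769  0.0387] [-0.1104 -0.0419]
tip [ 0.079 -0.005] [ 0.0748 -0.0052]
long near [0.0835 0.0256] [0.0848 0.0294]
short [ 0.0858 -0.0401] [ 0.0836 -0.0385]
```

The fit is good to about 1 px. The guide is at (0.568, -0.026) with yaw -0.239, and the knob axis at about (0.476, -0.003). The knob is at about -0.3 to -0.4 rad and the long marker at about y = +28 mm, so it needs roughly +1.7 rad. I'll grip the wing centrally and turn about the tool's y.

```bash
cat > st.py <<'E'
from h import *
from scipy.spatial.transform import Rotation as Ro
def goto(P):
    s=env.read_state();R=Ro.from_rotvec(s["tool_rot"]).as_matrix()
    print("t",s["t"],"pos",s["ee_pos"].round(4),"xaxis",R[:,0].round(3),"jaw deg",np.degrees(np.arctan2(R[1,0],R[0,0])).round(1),"down",R[:,1].round(3))
    print("delta tool mm",(1000*R.T@(np.array(P)-s["ee_pos"])).round(1),"q",s["joint_pos"].round(2),"F",s["contact_force"].round(1),"gap",s["finger_gap"])
if __name__=="__main__":
    import sys; goto([float(v) for v in sys.argv[1:4]])
E
python3 st.py .4755 -.003 .236
```

```text
t 1.1 pos [0.2658 0.6204 0.2356] xaxis [ 0.394  0.919 -0.   ] jaw deg 66.8 down [-0. -0. -1.]
delta tool mm [-4.905e+02 -4.000e-01 -4.383e+02] q [ 1.13  0.12  1.44  0.    1.58 -0.04] F [ 0.  -0.3  0.7] gap 0.998361756344684
```

Request:
play_rows:
  grip: [100,80,60,50,45,45,45,45]
  linear:
    - [-40,0,-36]
    - [-40,0,-36]
    - [-40,0,-36]
    - [-40,0,-36]
    - [-40,0,-36]
    - [-40,0,-36]
    - [-40,0,-36]
    - [-40,0,-36]
  turn: [0,0,0,0,0,0,0,0]

```text
t: 2.1
ee_pos: [0.4047, 0.2113, 0.2359]
tool_rot: [-1.374, -0.907, 0.906]
contact_force: [-0.2, 0.1, -0.2]
finger_gap: 0.454
```

Request:
play_rows:
  grip: [45,45,45,45,45,45,45,45]
  linear:
    - [-40,0,-36]
    - [-40,0,-36]
    - [-40,0,-36]
    - [-40,0,-36]
    - [0,0,0]
    - [0,0,0]
    - [0,0,0]
    - [0,0,0]
  turn: [0,0,0,0,10,10,10,10]

```text
t: 3.1
ee_pos: [0.4739, 0.009, 0.2357]
tool_rot: [-1.54, -0.362, 0.362]
contact_force: [1.3, -0.2, -0.9]
finger_gap: 0.452
```

Request:
play_rows:
  grip: [45,45,45,45,45,45,45,45]
  linear:
    - [0,0,0]
    - [0,0,0]
    - [0,0,0]
    - [0,0,0]
    - [0,0,0]
    - [0,0,0]
    - [0,0,0]
    - [0,0,0]
  turn: [10,10,10,10,10,10,2,0]

```text
t: 4.1
ee_pos: [0.4739, 0.0091, 0.2357]
tool_rot: [-1.517, 0.479, -0.479]
contact_force: [-1.3, 0.1, -0.2]
finger_gap: 0.452
```

```bash
python3 st.py .4755 -.003 .15
python3 - <<'E'
from h import *
s=env.snapshot("wrist"); cv2.imwrite("pics/w1.png",s["frame"])
for q,z in(("knob_top",.076),("pointer_tip",.024),("long_marker",.023),("short_marker",.023)):
    for d in env.find_in(q,"wrist")[:1]: print(q,d["score"],d["location"],ray(s,d["location"],z))
print("knob proj",proj(s,(.4755,-.003,.076)))
E
```

```text
t 4.1 pos [0.4739 0.0091 0.2357] xaxis [ 0.819 -0.574  0.   ] jaw deg -35.0 down [ 0. -0. -1.]
delta tool mm [ 8.3 85.7 -9. ] q [-0.03 -0.33  1.85 -0.    1.62  0.58] F [-1.3  0.1 -0.2] gap 0.4516329265252724
knob_top 0.83 [191.4, 330.9] [0.48227687 0.00213876 0.076     ]
pointer_tip 0.66 [164.6, 382.5] [ 0.54307142 -0.01856257  0.024     ]
long_marker 0.74 [103.7, 490.1] [ 0.67626214 -0.02902385  0.023     ]
short_marker 0.66 [159.9, 486.5] [ 0.64532628 -0.08366564  0.023     ]
knob proj (np.float64(198.94233771561375), np.float64(328.30900489838757))
```

View pics/w1.png

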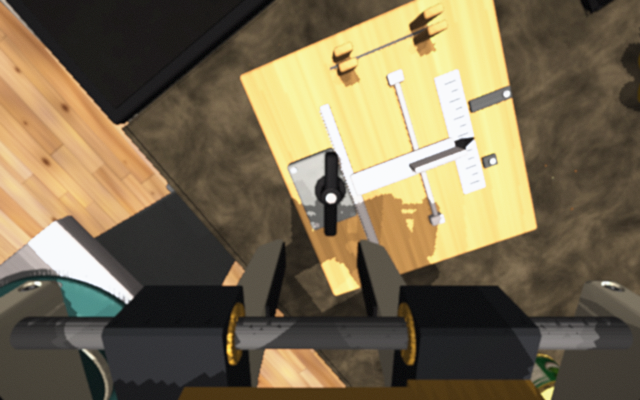

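The wrist view shows the hub at (197,331), with the wing vertical in the picture, already square to the jaws. The pointer tip is at (141,472), the long bar runs from (106,471) to (94,509), and the short one is at (160,489).

```bash
cat > wm.py <<'E'
from h import *
# refit from wrist points, given pixel list
def G(g,X):
    d=X[:2]-g[:2];c,q=np.cos(g[2]),np.sin(g[2]);return np.round([c*d[0]+q*d[1],-q*d[0]+c*d[1]],4)
g=[.568294,-.02607817,-.23879466]
E
python3 - <<'E'
from wm import *
s=env.snapshot("wrist")
for n,p,z in(("hub",(197,331),.076),("wing",(152,331),.076),("wing",(234,331),.076),("tip",(141,472),.024),("longN",(105.5,471),.023),("longF",(94,509),.023),("short",(160,489),.023),("c",(75,241),.02),("c",(295,337),.02),("c",(229,536),.02)):
    X=ray(s,p,z);print(n,X.round(4),G(g,X))
o=env.outline_of("long_marker","wrist")[0]["pixels"];v=np.argwhere(o)
P=np.array([ray(s,p,.024)for p in v]);L=np.array([G(g,x) for x in P]);print("long mask",L.min(0),L.max(0),L.mean(0))
E
python3 st.py .476 -.003 .15
```

```text
hub [ 0.4789 -0.0029  0.076 ] [-0.0923  0.0014]
wing [0.5053 0.0353 0.076 ] [-0.0758  0.0448]
wing [ 0.4555 -0.037   0.076 ] [-0.1071 -0.0373]
tip [ 0.6409 -0.0542  0.024 ] [ 0.0772 -0.0102]
longN [ 0.658  -0.0189  0.023 ] [0.0855 0.0282]
longF [ 0.6976 -0.032   0.023 ] [0.127  0.0248]
short [ 0.6475 -0.0857  0.023 ] [ 0.091  -0.0392]
c [0.4693 0.1524 0.02  ] [-0.1384  0.15  ]
c [ 0.399  -0.1363  0.02  ] [-0.1384 -0.1472]
c [ 0.6582 -0.2008  0.02  ] [ 0.1287 -0.1485]
long mask [0.0826 0.0218] [0.1279 0.0362] [0.10534567 0.02887058]
t 4.45 pos [0.4739 0.0091 0.2357] xaxis [ 0.818 -0.576  0.   ] jaw deg -35.2 down [ 0. -0. -1.]
delta tool mm [ 8.7 85.7 -8.7] q [-0.03 -0.33  1.85 -0.    1.62  0.58] F [-0.8  0.1 -0.1] gap 0.4515051225192612
```

Request:
play_rows:
  grip: [45,45,45,45,45,45,45,45]
  linear:
    - [10,0,-8]
    - [0,35,0]
    - [0,35,0]
    - [0,30,0]
    - [0,25,0]
    - [0,20,0]
    - [0,17,0]
    - [0,0,0]
  turn: [0,0,0,0,0,0,0,0]

```text
t: 5.45
ee_pos: [0.4771, -0.0033, 0.0727]
tool_rot: [-1.517, 0.482, -0.48]
contact_force: [-0.3, -0.7, -0.1]
finger_gap: 0.453
```

Request:
play_rows:
  grip: [30,20,10,5,5,5]
  linear:
    - [0,0,0]
    - [0,0,0]
    - [0,0,0]
    - [0,0,0]
    - [0,0,0]
    - [0,0,0]
  turn: [0,0,0,0,0,0]

```text
t: 6.2
ee_pos: [0.4777, -0.0031, 0.0744]
tool_rot: [-1.516, 0.48, -0.482]
contact_force: [-3.0, 1.4, 6.1]
finger_gap: 0.231
```

```bash
python3 st.py .4775 -.003 .074
```

```text
t 6.2 pos [ 0.4777 -0.0031  0.0744] xaxis [ 0.817 -0.576  0.001] jaw deg -35.2 down [ 0.001  0.    -1.   ]
delta tool mm [-0.2  0.4 -0. ] q [-0.06 -0.23  2.04  0.    1.33  0.55] F [-3.   1.4  6.1] gap 0.23131415279903225
```

The gap is 21.5 mm, which means it is on the 22 mm hub and well centred with low forces. Now I turn counter-clockwise, which is negative about tool y.

Request:
play_rows:
  grip: [5,5,5,5,5,5,5,5]
  linear:
    - [0,0,0]
    - [0,0,0]
    - [0,0,0]
    - [0,0,0]
    - [0,0,0]
    - [0,0,0]
    - [0,0,0]
    - [0,0,0]
  turn: [-4,-6,-6,-6,-6,-4,0,0]

```text
t: 7.2
ee_pos: [0.4774, -0.003, 0.0743]
tool_rot: [-1.57, 0.044, -0.044]
contact_force: [-6.0, 2.6, 8.1]
finger_gap: 0.229
```

```bash
python3 st.py .4775 -.003 .074
python3 - <<'E'
from wm import *
for n in("top","scene","wrist"):
    s=env.snapshot(n)
    if n=="wrist": cv2.imwrite("pics/w2.png",s["frame"])
    for q,z in(("stop",.04),("pointer_tip",.024),("knob",.076)):
        for d in env.find_in(q,n)[:1]: print(n,q,round(d["score"],2),np.round(d["location"],1),G(g,ray(s,d["location"],z)))
E
```

```text
t 7.2 pos [ 0.4774 -0.003   0.0743] xaxis [ 0.998 -0.056  0.   ] jaw deg -3.2 down [ 0.  0. -1.]
delta tool mm [0.1 0.3 0. ] q [-0.06 -0.23  2.04  0.    1.33 -0.  ] F [-6.   2.6  8.1] gap 0.22896889011341992
top stop 0.67 [208.6 216.6] [-0.0019 -0.0072]
top pointer_tip 0.7 [208.1 212.4] [0.0068 0.0097]
top knob 0.6 [233.9 211.8] [-0.0953 -0.0263]
scene pointer_tip 0.44 [303.7 167.6] [-0.0699  0.0918]
wrist pointer_tip 0.79 [251.4 426.4] [-0.0168  0.0003]
wrist knob 0.8 [246.4 320.8] [-0.0952  0.0151]
```

View pics/w2.png

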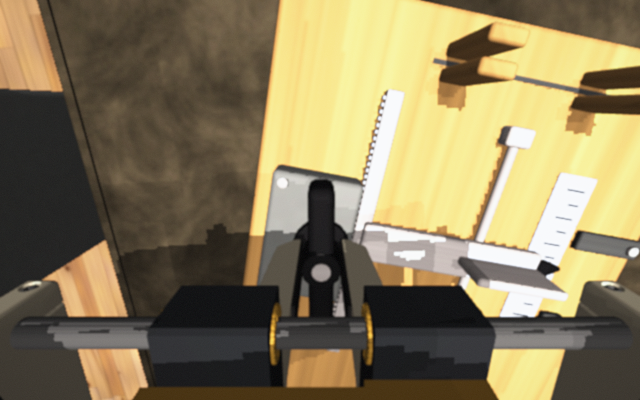

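The wing at (190–320, 320) follows the jaws. The pointer tip is at (267,556) and the near end of the long bar at about (240,576), so both stay in view. I continue, stopping short of the target.

Request:
play_rows:
  grip: [5,5,5,5,5,5,5,5]
  linear:
    - [0,0,0]
    - [0,0,0]
    - [0,0,0]
    - [0,0,0]
    - [0,0,0]
    - [0,0,0]
    - [0,0,0]
    - [0,0,0]
  turn: [-6,-9,-9,-9,-9,-9,-5,0]

```text
t: 8.8
ee_pos: [0.4771, -0.0032, 0.0743]
tool_rot: [-1.448, -0.72, 0.721]
contact_force: [-9.2, 1.1, 10.3]
finger_gap: 0.233
```

```bash
python3 st.py .4775 -.003 .074
python3 - <<'E'
from wm import *
s=env.snapshot("wrist"); cv2.imwrite("pics/w3.png",s["frame"])
for q in("pointer_tip","long_marker","stop"):
    for d in env.outline_of(q,"wrist")[:1]:
        v=np.argwhere(d["pixels"]);L=np.array([G(g,ray(s,p,.024)) for p in v]);print(q,d["score"],d["location"],L.min(0),L.max(0),L.mean(0))
E
```

```text
t 8.8 pos [ 0.4771 -0.0032  0.0743] xaxis [ 0.603  0.798 -0.   ] jaw deg 52.9 down [-0.001 -0.    -1.   ]
delta tool mm [ 0.4  0.3 -0.2] q [-0.06 -0.24  2.04 -0.    1.33 -0.98] F [-9.2  1.1 10.3] gap 0.2326362921875709
pointer_tip 0.86 [230.4, 429.2] [-0.0734 -0.0291] [-0.0324  0.1226] [-0.06177487  0.06954007]
stop 0.58 [230.8, 428.0] [-0.0734 -0.0287] [-0.0329  0.1228] [-0.06190577  0.06981877]
```

View pics/w3.png

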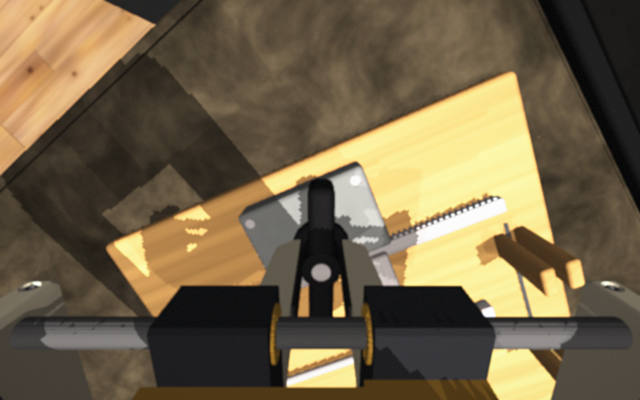

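The jaws have turned 88°, which puts the pointer at about y = 23 mm, against a marker at about 28 mm. I turn 14° more, release, rise and check.

Request:
play_rows:
  grip: [5,5,5,5,10,20,32,45]
  linear:
    - [0,0,0]
    - [0,0,0]
    - [0,0,0]
    - [0,0,0]
    - [0,0,0]
    - [0,0,0]
    - [0,0,0]
    - [0,0,0]
  turn: [-5,-6,-3,0,0,0,0,0]

```text
t: 10.0
ee_pos: [0.4776, -0.0032, 0.0737]
tool_rot: [-1.374, -0.906, 0.906]
contact_force: [-0.5, -1.4, 0.2]
finger_gap: 0.379
```

Request:
play_rows:
  grip: [45,45,45,45,45,45,45,45]
  linear:
    - [0,0,0]
    - [0,-15,0]
    - [0,-25,0]
    - [0,-40,0]
    - [0,-40,0]
    - [0,-40,0]
    - [0,0,0]
    - [0,0,0]
  turn: [0,0,0,0,0,0,10,10]

```text
t: 11.0
ee_pos: [0.4776, -0.0032, 0.2353]
tool_rot: [-1.477, -0.635, 0.633]
contact_force: [-0.1, -0.3, -0.0]
finger_gap: 0.449
```

Request:
play_rows:
  grip: [45,45,45,45,45,45,45,45]
  linear:
    - [0,0,0]
    - [0,0,0]
    - [0,0,0]
    - [0,0,0]
    - [0,0,0]
    - [0,0,0]
    - [0,0,0]
    - [0,0,0]
  turn: [10,10,10,10,10,10,10,10]

```text
t: 12.0
ee_pos: [0.4774, -0.0032, 0.2348]
tool_rot: [-1.522, 0.458, -0.459]
contact_force: [0.6, -0.4, 1.2]
finger_gap: 0.448
```

```bash
python3 st.py .4775 -.003 .074
python3 - <<'E'
from wm import *
s=env.snapshot("wrist"); cv2.imwrite("pics/w4.png",s["frame"])
p=proj(s,[.658,-.025,.024]);r0=int(np.clip(p[0]-75,0,250));c0=int(np.clip(p[1]-100,0,440));print(r0,c0)
cv2.imwrite("pics/w4c.png",cv2.resize(s["frame"][r0:r0+150,c0:c0+200],None,fx=4,fy=4,interpolation=cv2.INTER_CUBIC))
for q in("long_marker","pointer_tip","knob"):
    for d in env.outline_of(q,"wrist")[:1]:
        v=np.argwhere(d["pixels"]);L=np.array([G(g,ray(s,p,.076 if q=="knob" else .024)) for p in v]);print(q,d["score"],d["location"],L.min(0),L.max(0),L.mean(0))
        if q=="knob": w=np.linalg.eigh(np.cov(L.T))[1][:,1];print("wing ang",np.degrees(np.arctan2(-w[0],w[1])))
E
```

```text
t 12.0 pos [ 0.4774 -0.0032  0.2348] xaxis [ 0.834 -0.552  0.001] jaw deg -33.5 down [ 0.001 -0.    -1.   ]
delta tool mm [-2.000e-01  1.608e+02  1.000e-01] q [-0.06 -0.33  1.85  0.    1.62  0.52] F [ 0.6 -0.4  1.2] gap 0.44798836190335045
31 367
long_marker 0.8 [97.0, 482.7] [0.0816 0.021 ] [0.1285 0.0366] [0.1054052  0.02873171]
pointer_tip 0.58 [130.8, 360.3] [-0.0754 -0.0687] [0.0799 0.1252] [-0.02233079  0.03239958]
knob 0.78 [184.2, 320.7] [-0.1368 -0.0099] [-0.0491  0.0247] [-0.0915384   0.00640696]
wing ang 80.5055111170239
```

View pics/w4c.png

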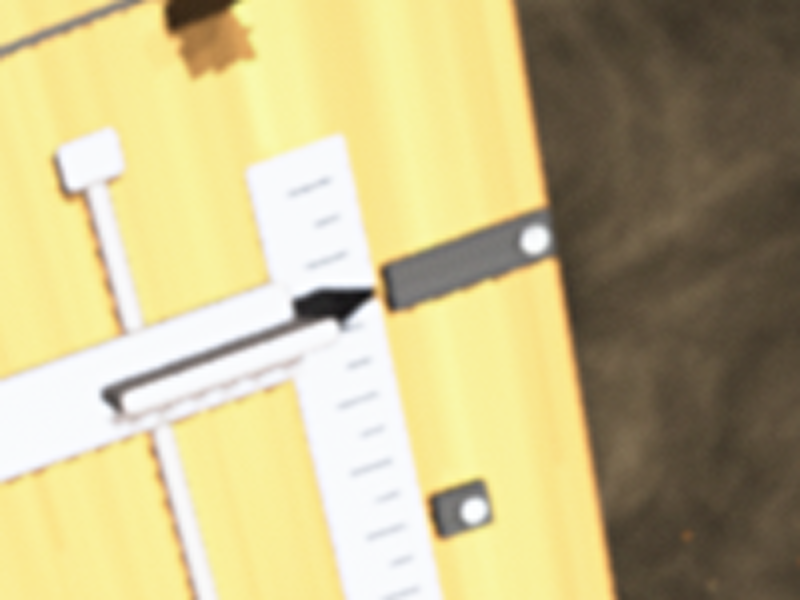

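The tip is at crop (375,292). The long bar's centreline, extended back from (391,287) along its slope, passes through about (375,292), so the pointer is aligned to within about 1 mm, well inside 6 mm. The arm is up and clear, so I'm handing in.

Run:
```python
from wm import *
s=env.snapshot("wrist")
P=lambda u,v:(31+(v+.5)/4-.5,367+(u+.5)/4-.5)
print("tip",G(g,ray(s,P(375,292),.024)),"bar",G(g,ray(s,P(388,268),.026)),G(g,ray(s,P(392,309),.024)))
print(env.close_job())
```

```text
tip [0.0797 0.0302] bar [0.0835 0.0355] [0.0832 0.0243]
the job is handed in; nothing more can be done
None
```

I set the stop with the knob and handed the job in at about 12 s; it reports no verdict. The arm gripped the wing knob at its hub, turned it about 102° counter-clockwise in three steps, then opened the gripper and rose about 160 mm clear.

- **Pointer alignment:** in the last close-up the pointer tip is at guide y ≈ 30.2 mm. The long bar's near end spans about 24 to 35.5 mm, so its middle is at about 29.9 mm. The offset is about 0.3 mm, and the limit is 6 mm.
- **Cross-checks:** the network's outline of the bar puts its middle at about 28.7 mm, so the pointer would be at most about 1.5 mm off.
- **Knob angle:** the jaw angle puts the knob at about 1.41 rad (28 mm), and the knob's outline gave about 80.5° (1.405 rad). Both are within about 2 mm of the pointer reading.
- **Forces and bystanders:** measured forces on the tool stayed below about 15 N at the readings taken. The fingers went down only at the knob, so nothing came near the stop, pepper, mug or tin. I did not re-measure the bystanders at the end.

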